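Build up the wheel pack on the blue arbor

ROBOT

A 6-joint arm with a two-finger parallel gripper is mounted at the origin on the work surface. World frame = base frame: x ahead of the robot, y to its left, z up, the work surface at z = 0. Lengths are in m, angles in rad, forces in N, time in s.
With the tool pointing down it reaches from about 0.275 to 0.725 m from the base axis. Payload 5.6 kg.
Tool frame: the origin (TCP) lies midway between the tips of the shut fingers; the grasp point (between the pads) lies 19 mm behind it; z points along the fingers, y is the line along which they close (so a half turn about z gives the same grasp; the last joint's range is limited). The gripper opens to 85 mm and grips with 20 to 120 N. Pads are 22 mm wide; open, the fingers measure 114 mm over their backs; the gripper's body (76 mm by 85 mm) begins 54 mm behind the grasp point. The pads swing forward as they close: fully open they stand 13 mm farther back than shut.
Start: joints at [-0.819, 0.255, 0.108, 0, -1.424, -0.285], TCP at [0.248, -0.491, 0.231] pointing down, gripper open.
Joint ranges: [-2.95, 2.95], [-1.21, 1.97], [-1.09, 1.5], [-2.87, 1.71], [-2.94, -0.07], [-3.05, 3.05]. Speed limits (rad/s): [2.57, 2.57, 3.14, 3.14, 3.14, 3.14].

INTERFACE

Orientations are given as a unit quaternion [x, y, z, w].
In Python, from bench import ctrl, eyes gives the robot as it stands. Calls block until the motion is done:
- ctrl.reach(position, orientation): joint-space move of the TCP to a pose.
- ctrl.servo_line(position, speed=0.15, rot=None, force_limit=None): straight line of the TCP; rot=None keeps the orientation; speed is the mean speed in m/s. With force_limit (N) it stops when the force on the tool has changed by that much, and returns True; else False.
- ctrl.move_joints(angles): joint-space move.
- ctrl.grip(opening, squeeze=None): finger opening in m; squeeze is the grip in N (None keeps the last); returns when the fingers have stopped.
- ctrl.sleep(seconds).
- ctrl.solve_ik(position, orientation): joint angles nearest the present ones, or None.
- eyes.snapshot(name): name is "scene" or "top" or "wrist"; returns (picture, depth): 480x640x3 uint8, red, green, blue; 480x640 float32, m along the optical axis (not along the pixel's ray), 0 where there is no reading.
- eyes.get_calibration(name): a dict with "fx", "fy", "cx", "cy" (pixels), "T" (4x4, takes a point from camera to world coordinates). Camera axes: x right, y down, z forward; pixel columns grow to the right and rows downward; lengths in m; the calibration is good to about 2 mm. A picture is of the moment at which its call begins: read the wrist's pose just before it. get_calibration takes no time and is no camera call; for the wrist camera it gives the pose at the moment of the call.
A pose or a line that the arm cannot do raises ctrl.PlanningError and nothing moves.
- ctrl.close_job(): hands the job in; it is judged then, once.
Trained networks look in the newest picture that a camera, given by its name, has taken for a name from the list of things; names that differ only in an ending like _2 or _b are one class to them, and where a whole thing is asked for, a point or a joint stands for the part that bears it (a point fixed in the world has none). Each returns a list of dicts, best first, with "p" (0 to 1); they miss things now and then, are a little off and sometimes report something else, mostly with a low value. They report only what shows in the picture. A call takes as long as a camera call. They do not tell look-alikes from the thing itself.
- eyes.recognise(camera, label): "bbox" ([left, top, right, bottom] in pixels, round what is visible of it).
- eyes.regions_of(camera, label): "mask" (480x640 bool, what is visible of it) and "bbox" ([left, top, right, bottom] in pixels, round what is visible of it).
- eyes.landmark_of(camera, label): "at" ([column, row] in pixels: a listed point, or the origin of a listed thing).
Readings, each from a call of its own:
- ctrl.get_time(): time.
- ctrl.get_q(): joint angles.
- ctrl.get_joint_vel(): joint speeds.
- ctrl.get_effort(): joint torques, N m.
- ctrl.get_tool_pos(): TCP position.
- ctrl.get_orientation(): TCP orientation.
- ctrl.get_contact_force(): force on the tool from outside, world axes, zero at the start.
- ctrl.get_wrist_torque(): the same for the moment, N m.
- ctrl.get_gripper_width(): finger opening in m.
- ctrl.get_grip_force(): force on a finger pad.
Only numpy, scipy, OpenCV 4.12 (cv2) and the standard library are available. Lean on these libraries where they do the work, as an engineer would, in place of code of your own. Each camera call takes 0.05 s, during which the arm holds its last target. There are 200 camera calls.

TASK

Build up the grinding-wheel pack on the post of the arbor with the blue base, from the bottom up: the dark roughing wheel, the brass spacer, the white polishing wheel, and the red cap to close it, each lying flat on the one below. Leave the yellow-based arbor empty, and do not shift or upset the jade block, the steel flask or the blue bowl.

Things in the scene. Friction and masses are not known exactly. Their poses are not given: they have to be found in the camera images.
- blue_arbor: Fixed wheel arbor: blue square base plate 90 x 90 x 20 mm, on it a round steel shoulder 40 mm across, top face 35 mm above the bench, and a steel post 14 mm across up to 99 mm above the bench, its last 8 mm tapering to 6 mm across. Origin: centre of the base underside; z up along the post. The pack is built on this one.
- yellow_arbor: Fixed wheel arbor: yellow square base plate 90 x 90 x 20 mm, on it a round steel shoulder 40 mm across, top face 35 mm above the bench, and a steel post 14 mm across up to 99 mm above the bench, its last 8 mm tapering to 6 mm across. Origin: centre of the base underside; z up along the post. Not to be used.
- dark_wheel: Loose dark grey-black grinding wheel lying flat, 64 mm across, 18 mm thick, with an aluminium hub and a 22 mm through bore; about 130 g. Origin: centre of the underside, z up along the bore.
- spacer: Loose brass spacer ring lying flat, 40 mm across, 12 mm thick, 22 mm through bore; about 90 g. Origin: centre of the underside, z up along the bore.
- white_wheel: Loose white polishing wheel lying flat, 58 mm across, 18 mm thick, with an aluminium hub and a 22 mm through bore; about 100 g. Origin: centre of the underside, z up along the bore.
- cap: Loose red plastic round cap standing closed end up, 40 mm across, 28 mm high, with a blind bore 22 mm across and 22 mm deep, open at the underside; about 50 g. Origin: centre of the underside (the open end), z up.
- jade: Bystander: a loose block of pale jade, 120 (x) x 70 (y) mm, up to 46 mm high, 0.8 kg. Origin: centre of the underside.
- flask: Bystander: a loose upright steel flask, 66 mm across, 190 mm high. Origin: centre of the underside.
- bowl: Bystander: a loose blue bowl, 110 mm across, 45 mm high. Origin: centre of the underside.
Things that resemble listed ones, but are neither listed nor needed, are in the scene too. There is more than one size of the cap; the one meant has the size given above.

How it is judged:
On the way, in this order (a step that is already met when the one before it is completed fails the run):
1. The dark wheel sits on the blue arbor's shoulder (z of dark_wheel in the frame of blue_arbor between 0.031 and 0.039 m and horizontal distance between dark_wheel and blue_arbor below 0.008 m and angle between dark_wheel's own z axis and vertical below 0.08 rad), for 0.2 s.
2. The brass spacer lies on the dark wheel (z of spacer in the frame of blue_arbor between 0.049 and 0.057 m and horizontal distance between spacer and blue_arbor below 0.008 m and angle between spacer's own z axis and vertical below 0.08 rad), for 0.2 s.
3. The white wheel lies on the spacer (z of white_wheel in the frame of blue_arbor between 0.061 and 0.069 m and horizontal distance between white_wheel and blue_arbor below 0.008 m and angle between white_wheel's own z axis and vertical below 0.08 rad), for 0.2 s.
4. The red cap sits on the white wheel, over the post (z of cap in the frame of blue_arbor between 0.079 and 0.087 m and horizontal distance between cap and blue_arbor below 0.008 m and angle between cap's own z axis and vertical below 0.08 rad), for 0.2 s.
At the end, for the whole second after the job is handed in: On the blue arbor, from the bottom up, dark wheel, brass spacer, white wheel and red cap lie flat on one another and at rest: undersides 35, 53, 65 and 83 mm above the arbor's underside (each within 4 mm), axes within 8 mm of the post's, tilted less than 0.08 rad (all of step 1 and all of step 2 and all of step 3 and all of step 4 and linear speed of each of dark_wheel, spacer, white_wheel, cap below 0.02 m/s); the robot touches nothing.
It fails at once if The jade block is pushed more than 25 mm or tipped over (distance of jade from where it was at the start of the episode above 0.025 m or angle between jade's own z axis and vertical above 0.3 rad).
It fails at once if The steel flask is pushed more than 25 mm or tipped over (distance of flask from where it was at the start of the episode above 0.025 m or angle between flask's own z axis and vertical above 0.3 rad).
It fails at once if The blue bowl is pushed more than 25 mm or tipped over (distance of bowl from where it was at the start of the episode above 0.025 m or angle between bowl's own z axis and vertical above 0.3 rad).
It also fails if it takes over 86 s, if anything falls off the work surface, if the arm or the gripper's body presses on something with over 40 N, if the wrist force passes 120 N, or if a joint passes its speed limit or range.

## Working session

There is one attempt and no reset: what is moved stays moved. The work goes in short steps, each a Python script; the robot and the scene stay as the last script left them, time stands still between calls to the robot, and variables do not carry over. Pictures are saved under pics/ and viewed, at most 14 in all, crops included, and the job is handed in when it is done.

```bash
mkdir -p pics; ls
cat > h.py <<'E'
import numpy as np, cv2
from bench import ctrl, eyes
def save(n,im): cv2.imwrite('pics/'+n,im[...,::-1])
def pts(c,d,T):
    v,u=np.mgrid[0:480,0:640]
    P=np.stack([(u-c['cx'])/c['fx']*d,(v-c['cy'])/c['fy']*d,d],-1)
    return P@T[:3,:3].T+T[:3,3]
def look(n):
    c=eyes.get_calibration(n); im,d=eyes.snapshot(n)
    return im,d,c,pts(c,d,np.array(c['T']))
E
python3 - <<'E'
from h import *
for n in('top','scene'):
    im,d,c,P=look(n); save(n+'0.png',im)
    print(n,np.round(c['T'],3).tolist(),c['fx'])
    for l in('blue_arbor','yellow_arbor','dark_wheel','spacer','white_wheel','cap','jade','flask','bowl'):
        for r in eyes.regions_of(n,l):
            m=r['mask']&(d>0)
            if m.sum()==0: continue
            Q=P[m]; zt=np.percentile(Q[:,2],95); S=Q[Q[:,2]>zt-.006]
            print(l,round(r['p'],2),np.round(r['bbox']).astype(int).tolist(),np.round((S[:,:2].min(0)+S[:,:2].max(0))/2,3),np.round(np.ptp(S[:,:2],0),3),round(zt,3))
print(ctrl.get_time(),ctrl.get_orientation())
E
```

```text
pics
top [[-0.002, -0.999, 0.039, 0.493], [-1.0, 0.002, 0.009, -0.003], [-0.009, -0.039, -0.999, 1.236], [0.0, 0.0, 0.0, 1.0]] 472.04996914658005
blue_arbor 0.57 [246, 188, 290, 226] [0.629 0.154] [0.039 0.039] 0.038
yellow_arbor 0.72 [379, 181, 416, 217] [ 0.649 -0.184] [0.038 0.038] 0.038
dark_wheel 0.95 [272, 252, 301, 274] [0.483 0.104] [0.059 0.06 ] 0.022
spacer 0.62 [216, 250, 231, 266] [0.49  0.268] [0.036 0.039] 0.016
white_wheel 0.69 [368, 262, 391, 283] [ 0.452 -0.137] [0.054 0.057] 0.021
cap 0.9 [458, 297, 481, 320] [ 0.369 -0.368] [0.048 0.052] 0.039
cap 0.59 [418, 283, 436, 307] [ 0.393 -0.257] [0.05  0.049] 0.039
cap 0.46 [446, 263, 462, 279] [ 0.459 -0.326] [0.038 0.038] 0.031
jade 0.79 [308, 148, 337, 196] [0.727 0.015] [0.075 0.054] 0.049
flask 0.77 [139, 174, 187, 207] [0.662 0.405] [0.029 0.031] 0.191
bowl 0.78 [450, 162, 493, 208] [ 0.676 -0.369] [0.108 0.108] 0.045
scene [[0.226, 0.597, -0.769, 1.418], [0.974, -0.127, 0.188, -0.203], [0.014, -0.792, -0.611, 0.743], [0.0, 0.0, 0.0, 1.0]] 532.1103998571068
blue_arbor 0.62 [365, 239, 415, 290] [0.632 0.152] [0.012 0
[... 187 characters left out ...]
93 0.266] [0.038 0.036] 0.014
spacer 0.61 [489, 191, 537, 278] [0.663 0.404] [0.031 0.032] 0.186
white_wheel 0.91 [229, 231, 255, 251] [ 0.452 -0.138] [0.06  0.056] 0.019
cap 0.93 [173, 214, 197, 242] [ 0.393 -0.258] [0.056 0.05 ] 0.038
cap 0.82 [146, 242, 164, 264] [ 0.46  -0.327] [0.042 0.038] 0.029
cap 0.68 [123, 218, 150, 243] [ 0.369 -0.37 ] [0.051 0.049] 0.038
jade 0.6 [313, 281, 365, 337] [0.732 0.013] [0.072 0.056] 0.047
flask 0.95 [491, 192, 538, 278] [0.663 0.403] [0.031 0.029] 0.185
flask 0.21 [364, 239, 413, 289] [0.632 0.152] [0.012 0.013] 0.066
bowl 0.69 [96, 293, 160, 337] [ 0.673 -0.369] [0.113 0.107] 0.045
1.0 [-2.31277900e-01  9.72887728e-01 -2.10006476e-05  2.59813767e-05]
```

View pics/top0.png

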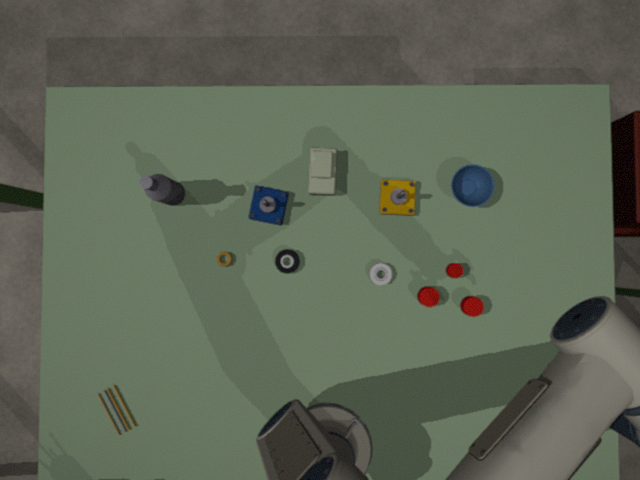

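View pics/scene0.png

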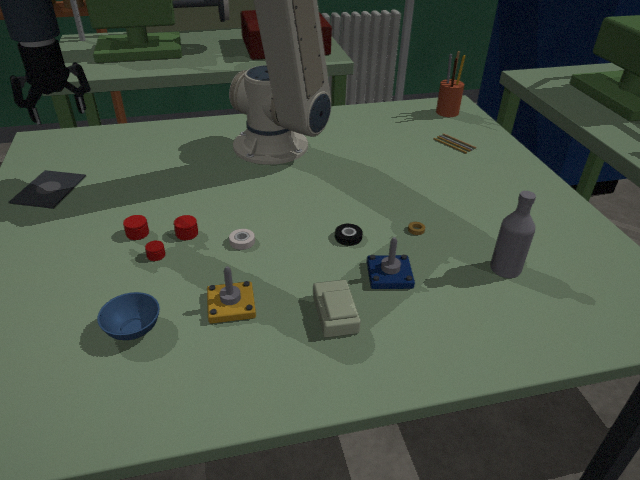

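Top picture: dark wheel (287,261), spacer (225,259), white wheel (381,274), blue arbor (268,204), yellow arbor (398,197), jade (322,171), flask (163,190), bowl (472,186). Cap candidates are (428,296), (472,306) and (455,270). The first two measure about 50 mm across and 36 mm high. The third is about 39 mm across and 29 mm high, so I choose (455,270), which is (155,251) in the scene view. I'll check it in a crop.

```bash
cat >> h.py <<'E'
Q=[0,1,0,0]
def circ(P,m):
    (x,y),r=cv2.minEnclosingCircle((P[m][:,:2]*1000).astype(np.float32)); return np.round([x,y,r],1)
def top(n,label,near,tol=.03):
    """fresh look; circle (mm) round the top face of label nearest to near, and its height"""
    im,d,c,P=look(n); best=None
    for r in eyes.regions_of(n,label):
        m=r['mask']&(d>0)
        m=cv2.erode(m.astype(np.uint8),np.ones((2,2)))>0
        if m.sum()<30: continue
        zt=np.percentile(P[m][:,2],90); f=m&(abs(P[...,2]-zt)<.004)
        k=circ(P,f); e=np.hypot(*(k[:2]/1000-near))
        if e<tol and (best is None or e<best[0]): best=(e,k,round(float(zt),4),r['p'])
    return best,im,d,P
E
python3 - <<'E'
from h import *
im=cv2.imread('pics/scene0.png')[200:280,110:270]; cv2.imwrite('pics/crop.png',cv2.resize(im,None,fx=4,fy=4,interpolation=2))
ctrl.reach([.60,.153,.28],Q)
im,d,c,P=look('wrist'); save('w_arb.png',im)
T=np.array(c['T']);print(np.round(T,3).tolist(),c['fx'])
near=(np.hypot(P[...,0]-.63,P[...,1]-.153)<.06)&(d>0)
for a,b in((.0325,.0385),(.094,.103),(.015,.023)):
    m=near&(P[...,2]>a)&(P[...,2]<b)
    if a<.03 or a>.09 or 1:
        print(a,m.sum(),circ(P,m) if m.sum() else '')
print(ctrl.get_time(),ctrl.get_q(),ctrl.get_tool_pos())
E
```

```text
[[0.002, 0.954, 0.3, 0.524], [1.0, -0.002, -0.0, 0.152], [0.001, 0.3, -0.954, 0.423], [0.0, 0.0, 0.0, 1.0]] 387.2096259027145
0.0325 827 [627.6 151.8  20.1]
0.094 114 [627.4 151.3   5.7]
0.015 5000 [628.6 152.2  59.7]
3.65 [ 5.00506865e-01  3.92080387e-01  4.23902314e-01  7.12458729e-05
 -1.60261694e+00 -2.07230436e+00] [0.60012445 0.15222855 0.28005033]
```

View pics/w_arb.png

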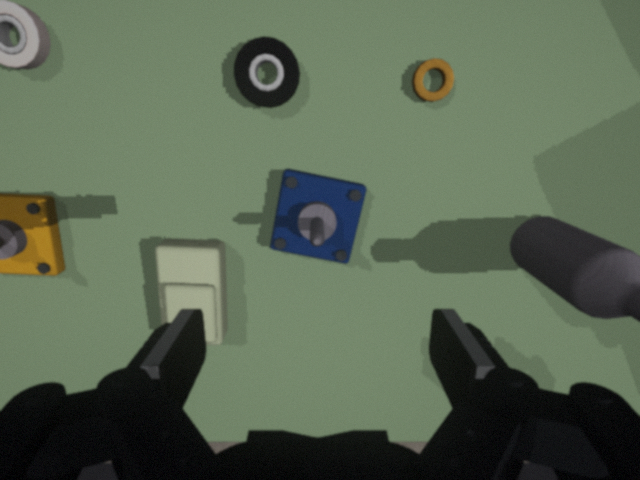

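View pics/crop.png

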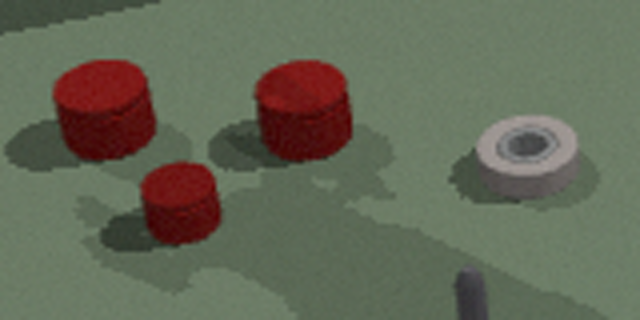

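The wrist view shows the blue arbor's post at (317,220), measured at (0.6275, 0.1517). The dark wheel is at (267,72) and the spacer at (434,80). The crop confirms that the front cap, at (180,203) in the crop, is the small one. Next I pick the dark wheel.

```bash
cat >> h.py <<'E'
POST=np.array([.6275,.1517])
def shift(w): return .076-np.sqrt(.076**2-(w/2)**2)
def pick(label,near,w,tip=.003):
    ctrl.reach([near[0]-.03,near[1],.2],Q)
    b,im,d,P=top('wrist',label,near); print(b)
    x,y=b[1][:2]/1000; z=tip-shift(w)
    ctrl.grip(min(.085,w+.016)); ctrl.reach([x,y,.07],Q)
    print('hit' if ctrl.servo_line([x,y,z],.08,force_limit=10) else 'free', ctrl.get_tool_pos())
    ctrl.grip(0,50); print('width',ctrl.get_gripper_width(),ctrl.get_grip_force(),ctrl.get_contact_force())
    ctrl.servo_line([x,y,.2],.15); print('lifted',ctrl.get_gripper_width(),ctrl.get_time())
    return z
def over(z,dx=0,dy=0):
    ctrl.reach([POST[0]+dx,POST[1]+dy,.14],Q)
def insert(z,under):
    h=ctrl.servo_line([*ctrl.get_tool_pos()[:2],z+under-.004],.05,force_limit=8)
    print('hit',h,'underside est',ctrl.get_tool_pos()[2]-z,ctrl.get_contact_force(),ctrl.get_time())
def check(name='wrist',fn=None):
    im,d,c,P=look(name); 
    if fn: save(fn,im)
    return im,d,P
E
python3 - <<'E'
from h import *
z=pick('dark_wheel',np.array([.483,.104]),.064)
im,d,P=check(fn='w_held.png')
E
```

```text
(np.float64(0.0016401219466856696), array([482. , 102.7,  31.8]), 0.0189, 0.89)
free [ 0.48245704  0.10291663 -0.00351718]
width 0.06289970636442675 52.8747864626348 [-3.07136136 -0.03356735  8.46227872]
lifted 0.06298807245685302 8.2083
```

View pics/w_held.png

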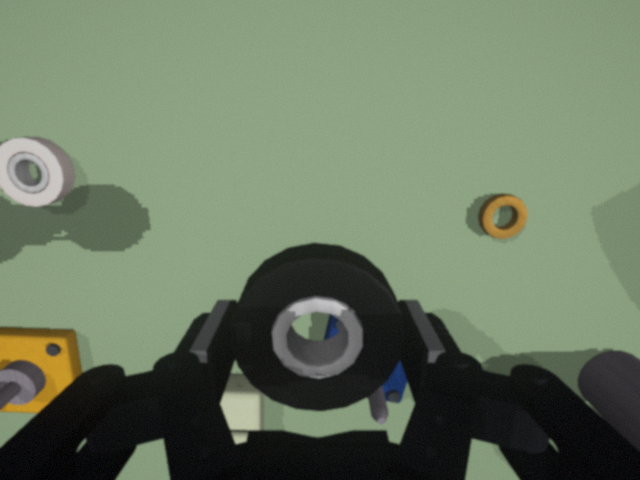

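The dark wheel is held level between the pads, with its bore centred at (317,337). Next I insert it.

Run:
```python
from h import *
z=.003-shift(.064)
over(z)
im,d,P=check()
# held wheel: top-face plane
m=(d>0)&(np.hypot(P[...,0]-POST[0],P[...,1]-POST[1])<.03)&(P[...,2]>.15)
print(circ(P,m),np.percentile(P[m][:,2],[5,50,95]))
insert(z,.035)
check(fn='w_ins.png')
```

```text
[627.5 151.7  30. ] [0.1586431  0.16055382 0.22850926]
hit True underside est 0.03640373370119877 [-0.15453879  1.11072826  5.3456423 ] 10.9417
```

View pics/w_ins.png

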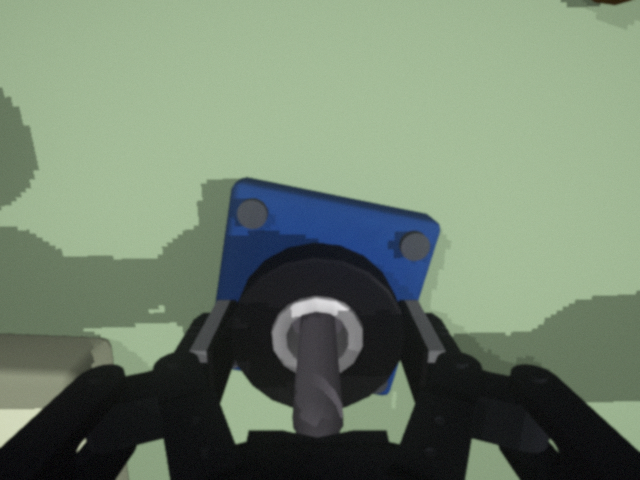

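The dark wheel is on the post, with its bore around the post at (318,335), and seated at about 36 mm. I release it, check the seating, and go for the spacer.

```bash
cat >> h.py <<'E'
def release(w,ztop):
    ctrl.grip(min(.085,w+.018)); x,y,_=ctrl.get_tool_pos()
    ctrl.servo_line([x,y,.2],.15); ctrl.reach([.598,.152,.24],Q)
    im,d,P=check()
    m=(d>0)&(np.hypot(P[...,0]-POST[0],P[...,1]-POST[1])<.04)&(abs(P[...,2]-ztop)<.005)
    A=np.c_[P[m][:,:2],np.ones(m.sum())]; s=np.linalg.lstsq(A,P[m][:,2],rcond=None)[0]
    zs=np.median(P[m][:,2]); print('seated',circ(P,m),'top',zs,'tilt',np.hypot(*s[:2]),ctrl.get_time())
    assert abs(zs-ztop)<.004
E
python3 - <<'E'
from h import *
release(.064,.053)
z=pick('spacer',np.array([.490,.267]),.040,.003)
check(fn='w_sp.png')
E
```

```text
seated [626.6 151.4  31.9] top 0.05301037857058072 tilt 0.005140083573823195 12.9667
(np.float64(0.0019026297590440016), array([488.1, 267.1,  19.8]), 0.0129, 0.78)
free [0.48851198 0.26744535 0.00089502]
width 0.03742019336349474 49.51947681605816 [-1.31644336 -0.78859814  5.44531913]
lifted 0.03713318173355688 17.625
```

View pics/w_sp.png

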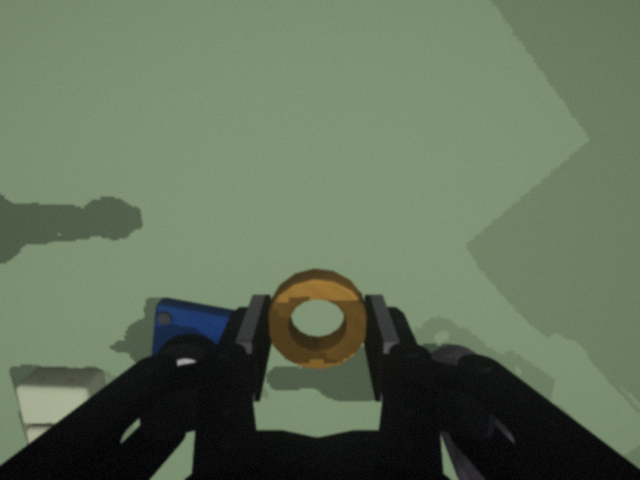

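The spacer is held, ring at (318,318), roughly level. Next I put it on the post, check it, and pick the white wheel.

Run:
```python
from h import *
print(ctrl.get_time(),ctrl.get_tool_pos(),ctrl.get_gripper_width())
z=.003-shift(.040)
over(z); insert(z,.053)
if abs(ctrl.get_tool_pos()[2]-z-.053)<.005:
    release(.040,.065)
    z=pick('white_wheel',np.array([.452,-.137]),.058,.003)
check(fn='w_wh.png')
```

```text
17.675 [0.48768083 0.26681993 0.19896938] 0.03763599392702223
hit True underside est 0.05422366011080885 [-0.91344715  0.05519491  4.40494602] 20.0083
seated [627.1 151.1  19.8] top 0.06495813582397966 tilt 0.014039907548177178 21.8417
(np.float64(0.003939543120718481), array([ 448.4, -138.6,   28.8]), 0.0189, 0.81)
free [ 0.44889266 -0.13863022 -0.00223131]
width 0.05656530543803024 51.836047265678644 [-2.03039041  0.71012091  7.29475658]
lifted 0.0564953783916276 26.9917
```

View pics/w_wh.png

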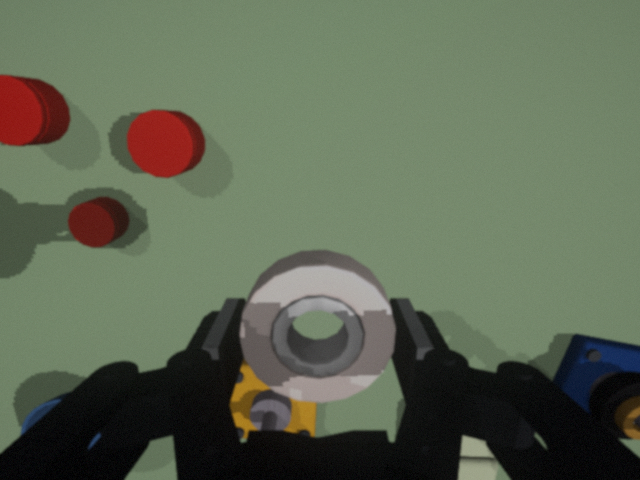

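The spacer is seated and level. The white wheel is held with its bore at (318,336), and the small cap is at (98,221). Next I place the wheel and pick the cap.

Run:
```python
from h import *
z=.003-shift(.058)
over(z); insert(z,.065)
if abs(ctrl.get_tool_pos()[2]-z-.065)<.005:
    release(.058,.083)
    z=pick('cap',np.array([.458,-.328]),.040,.004)
check(fn='w_cap.png')
```

```text
hit True underside est 0.06624393596213829 [-0.78620537 -0.51344536  4.21558098] 29.7333
seated [626.9 150.4  28.9] top 0.08295370921922071 tilt 0.003353374437636558 31.5
(np.float64(0.0006708203932499375), array([ 457.7, -328.6,   20.3]), 0.0289, 0.74)
free [ 0.45818508 -0.32885883  0.00191792]
width 0.03880539921077551 50.57677614502609 [-0.49498834  0.46667657  5.9035539 ]
lifted 0.038781816469186645 37.15
```

View pics/w_cap.png

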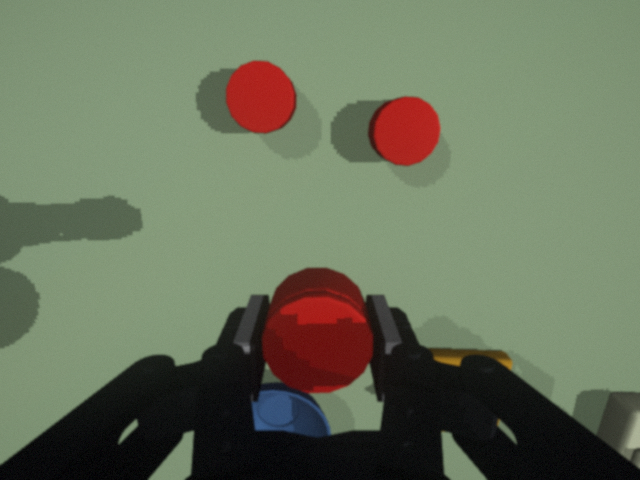

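The white wheel is seated and level. The 40 mm cap is held at (318,330), and the two larger caps are still in place at (261,97) and (405,130). Next I place the cap.

Run:
```python
from h import *
z=.004-shift(.040)
over(z); insert(z,.083)
if abs(ctrl.get_tool_pos()[2]-z-.083)<.005: release(.040,.111)
check(fn='w_end.png'); check('scene','s_end.png')
```

```text
hit True underside est 0.08399193955485518 [-0.56687143  0.16510922  4.32318567] 40.0583
seated [627.  150.4  20. ] top 0.11108350800997066 tilt 0.014086948823860732 41.675
```

View pics/s_end.png

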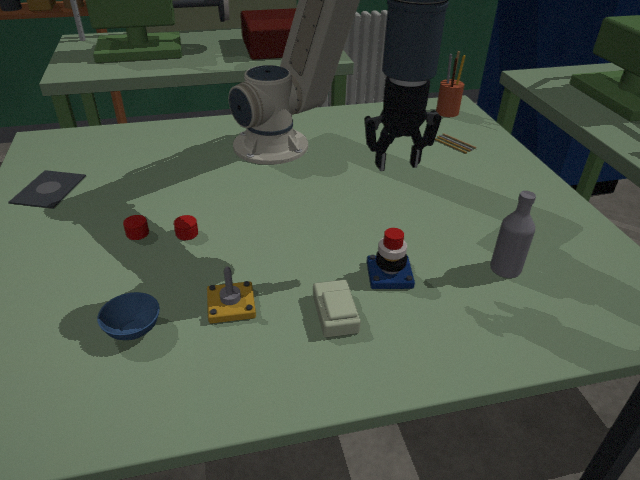

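The full pack stands on the blue arbor at (392,255). The yellow arbor is empty, the jade block, flask and bowl haven't moved, and the gripper is clear. I'm handing in.

```bash
python3 -c "
from h import *
print(ctrl.close_job())"
```

```text
the job is handed in; nothing more can be done
None
```

The pack is built on the blue arbor (dark wheel, brass spacer, white wheel, 40 mm red cap), each piece measured seated and level, and the job is handed in after about 42 s on the robot's clock; no verdict was returned.

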